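# Set up the sculptor's desk for a putty session

## Task

Set up the cutting mat for modelling: stand the dragon figure in the middle of the turntable and the large jar in the middle of the cork coaster, with the small jar centred on top of the large one. Lay the sanding block flat on the mat, sole down, midway between turntable and coaster, and stand the water cup on the mat straight behind the turntable (on its side away from the robot), about a finger's width from it. Tip nothing over, and leave the mouse and the knife where they are.

Things in the scene. Friction and masses are not known exactly. Their poses are not given: they have to be found in the camera images.
- bust: Grey resin dragon figure, 109 mm tall, 0.2 kg: round foot 56 mm across, 14 mm high; ribbed neck 36 mm across from 14 to 88 mm up; above it the head, 26 mm wide along y, snout to -x, horns to +x. Small spines stand on the +x side of the neck, so grip the neck across y, 55 to 75 mm up. Origin: centre of the underside; z up.
- jar_large: Larger white putty jar, closed, flat lid: 60 mm across (body 56 mm, the top 16 mm is the 60 mm lid), 62 mm high, about 0.22 kg. Origin: centre of the underside; z up.
- jar_small: Smaller white putty jar of the same shape: 46 mm across (body 42 mm, the top 16 mm is the 46 mm lid), 44 mm high, about 0.09 kg. Origin: centre of the underside; z up.
- block: Light wooden sanding block with a dark sole, 60 (its x) x 40 (its y) x 30 mm high. About 0.06 kg. Origin: centre of the underside; z up.
- cup: Plain open steel water cup without a handle, round, mouth 56 mm across, tapering downward, 75 mm high, walls 3 mm. About 0.1 kg. Origin: centre of the underside; z up.
- turntable: Modelling turntable, fixed to the mat (it does not turn or move): aluminium disc 100 mm across on a narrower black foot, its top 25 mm above the mat. Origin: centre of its underside; z up, x along the mat's x (away from the robot).
- coaster: Round cork coaster, 90 mm across, 5 mm thick, fixed flat on the mat. Origin: centre of its underside; z up.
- mat: White cutting mat with a grey grid, fixed, 300 (x, away from the robot, within 0.1 rad) x 370 (y, to the left) x 3 mm, left or right of the robot's forward line. Turntable and coaster stand on its near half (mat x -0.05 to -0.04), one left and one right (y 0.110 to 0.122 either way), which is which varies. Origin: centre of its underside, at desk height.
- mouse: Mid-grey computer mouse, 98 x 58 x 34 mm, to be left alone. It stands with the five things to move on a dark blue desk pad (fixed, 3 mm thick, 270 x 360 mm) beside the mat, all upright in two rows of three about 12 cm apart, in any order. Origin: centre of the underside.
- knife: Red utility knife lying on the desk beyond the mat or pad, 18 x 115 x 12 mm plus a 28 mm blade to +y. To be left alone. Origin: centre of the handle's underside.

How it is judged:
By the outcome, as a careful person would: the job done as asked, in the order asked, and still so for the second after the job is handed in, with the robot touching nothing.
It also fails if it takes over 128 s, if anything falls off the work surface, if the arm or the gripper's body presses on something with over 40 N, if the wrist force passes 120 N, or if a joint passes its speed limit or range.

## Robot

A 6-joint arm with a two-finger parallel gripper is mounted at the origin on the work surface. World frame = base frame: x ahead of the robot, y to its left, z up, the work surface at z = 0. Lengths are in m, angles in rad, forces in N, time in s.
With the tool pointing down it reaches from about 0.35 to 0.85 m from the base axis. Payload 8.1 kg.
Tool frame: the origin (TCP) lies at the centre of the arm's flange, where the gripper is bolted on; the fingertips stand 186 mm ahead of it and the grasp point (between the pads) lies 167 mm ahead of it; z points along the fingers, y is the line along which they close (so a half turn about z gives the same grasp; the last joint's range is limited). The gripper opens to 93 mm and grips with 3 to 60 N. Pads are 15 mm wide; open, the fingers measure 128 mm over their backs; the gripper's body (75 mm by 188 mm) begins 65 mm behind the grasp point.
Start: joints at [1.174, 0.13, 1.488, -0, 1.523, -0.085], TCP at [0.184, 0.571, 0.405] pointing down, gripper open.
Joint ranges: [-2.96, 2.96], [-0.89, 2.26], [0.02, 2.5], [-1.34, 4.48], [0, 2.73], [-2.66, 2.66]. Speed limits (rad/s): [2.39, 2.39, 2.79, 3.14, 3.14, 3.14].

## Interface

Orientations are given as a unit quaternion [x, y, z, w].
In Python, from workcell import robot, eyes, workorder gives the robot as it stands (robot), with the cameras (eyes) and the job (workorder).
- The arm moves only by the shell command python3 drive.py 'ROWS' [FORCE]. ROWS is a JSON list that holds a single list of rows (three levels of brackets), with 1 to 10 rows, each of 7 numbers: dx, dy, dz in fractions of the full range, 1 being 1 m, then a rotation vector rx, ry, rz in shares of 60 degrees (1.0 is 60 degrees), then the finger opening in m; each row shifts and turns the commanded pose from where the row before left it, along the tool's axes as they then stand; what a row does not reach is not made up. A row lasts 1/12 s, in which the tool goes at most 0.0417 m and 0.125 rad, less where a joint would pass 70% of its speed; a pose out of reach is approached as far as the arm can. The fingers move at their own pace and stop on an object; FORCE is the grip in N (left out, the last holds). Time passes only in rows, so rows that do not move let the fingers close. It prints the time, the measured TCP pose, the force, the opening and the grip force at its end. No shift or turn number may pass 1 either way. Input that does not fit is refused with a message, and nothing moves.
- robot.state(): the state, without advancing time (a new reading comes with each control period).
- eyes.get_image(name): name is "scene" or "top" or "wrist"; returns a dict with "pixels" (400x640x3 uint8, red, green, blue), "fx", "fy", "cx", "cy" (pixels), "cam_to_world" (4x4, takes a point from camera to world coordinates); the wrist camera has in their place "tool_from_camera" (4x4, takes a point from camera to tool coordinates, whose origin is the TCP and whose axes are the flange's). Camera axes: x right, y down, z forward; pixel columns grow to the right and rows downward; lengths in m; the calibration is good to about 2 mm. The wrist camera is an equidistant fisheye: a pixel r from the principal point sees the ray r / f radians off the axis. A picture is of the moment at which its call begins: read the wrist's pose just before it. There is no depth.
- workorder.finish_job(): hands the job in; it is judged then, once.
The state is a dict: "time_s": time; "joint_positions": joint angles; "joint_velocities": joint speeds; "joint_torque": joint torques, N m; "eef_pos": TCP position; "ee_rot": TCP orientation; "wrist_force": force on the tool from outside, world axes, zero at the start; "torque": the same for the moment, N m; "opening": finger opening in m; "finger_force": force on a finger pad.
Only numpy, scipy, OpenCV 4.12 (cv2) and the standard library are available. Lean on these libraries where they do the work, as an engineer would, in place of code of your own. Each camera call takes 0.05 s, during which the arm holds its last target. There are 200 camera calls.

## Working session

There is one attempt and no reset: what is moved stays moved. The work goes in short steps, Python scripts to look and compute and a shell command to move; the robot and the scene stay as the last step left them, time stands still between calls to the robot, and variables do not carry over. Pictures are saved under pics/ and viewed, at most 15 in all, crops included, and the job is handed in when it is done.

```bash
ls; mkdir -p pics; python3 - <<'E'
from workcell import robot, eyes, workorder
import cv2,numpy as np
s=robot.state();print(s['time_s'],s['eef_pos'],s['ee_rot'],s['opening'])
for n in("top","scene"):
    d=eyes.get_image(n);cv2.imwrite(f'pics/{n}0.png',d['pixels'][...,::-1]);print(n,d['fx'],d['fy'],d['cx'],d['cy'],np.round(d['cam_to_world'],4).tolist())
E
```

```text
drive.py
pics
workcell.py
0.0 [0.18395867 0.57085624 0.40368366] [ 1.55279773e-01  9.87870107e-01 -8.90478683e-04 -2.24077016e-04] 0.09297323155110902
top 520.1444648960788 520.1444648960788 319.27996694688346 206.1787543102706 [[0.0244, -0.9952, 0.0947, 0.5108], [-0.9997, -0.0249, -0.0043, -0.0078], [0.0067, -0.0946, -0.9955, 1.2801], [0.0, 0.0, 0.0, 1.0]]
scene 370.66484045407367 370.66484045407367 316.68129123591893 196.44830360637877 [[-0.3032, 0.754, -0.5827, 1.1127], [0.9529, 0.2387, -0.187, 0.169], [-0.0019, -0.612, -0.7909, 0.6868], [0.0, 0.0, 0.0, 1.0]]
```

View pics/top0.png

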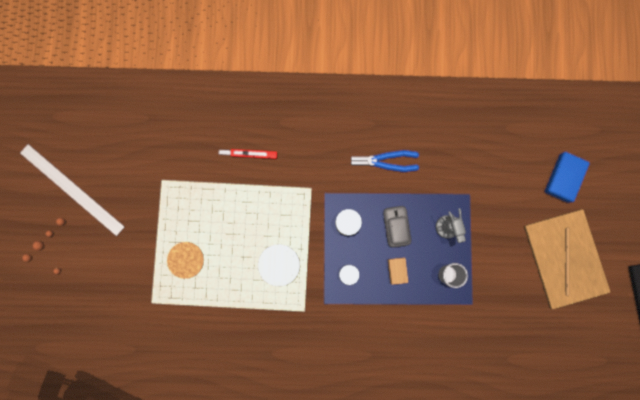

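View pics/scene0.png

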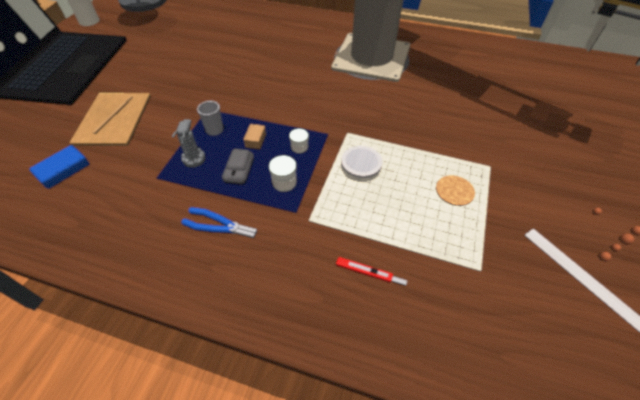

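Top view: coaster at (185,260) and turntable at (279,265). On the pad: large jar (348,222), mouse (397,227), bust (452,227), small jar (349,274), block (398,271), cup (454,275). The scene view agrees.

```bash
cat > h.py <<'E'
from workcell import robot, eyes, workorder
import cv2,numpy as np
from scipy.spatial.transform import Rotation as R
def ray(d,uv,T=None):
    uv=np.atleast_2d(np.array(uv,float));x=(uv[:,0]-d['cx'])/d['fx'];y=(uv[:,1]-d['cy'])/d['fy']
    if 'cam_to_world' in d: M=np.array(d['cam_to_world']);v=np.c_[x,y,np.ones(len(x))]
    else:
        M=T@np.array(d['tool_from_camera']);r=np.hypot(x,y)+1e-9;v=np.c_[x/r*np.sin(r),y/r*np.sin(r),np.cos(r)]
    return M[:3,3],v@M[:3,:3].T
def plane(d,uv,z,T=None):
    o,v=ray(d,uv,T);return (o+v*((z-o[2])/v[:,2])[:,None])[:,:2]
def tool():
    s=robot.state();T=np.eye(4);T[:3,:3]=R.from_quat(s['ee_rot']).as_matrix();T[:3,3]=s['eef_pos'];return T,s
def blobs(mask,amin=60):
    c,_=cv2.findContours(mask.astype(np.uint8),cv2.RETR_EXTERNAL,cv2.CHAIN_APPROX_NONE)
    return [k[:,0,:] for k in c if cv2.contourArea(k)>amin]
E
python3 - <<'E'
from h import *
d=eyes.get_image('top');im=d['pixels'];hsv=cv2.cvtColor(im,cv2.COLOR_RGB2HSV)
def px(u,v):return hsv[v,u].tolist(),im[v,u].tolist()
for n,p in dict(mat=(230,230),tt=(279,265),ttrim=(279,283),cork=(185,260),pad=(370,250),jl=(348,222),js=(349,274),blk=(398,271),cup=(450,285),cupin=(448,273),bust=(460,235),foot=(446,232),mouse=(397,227)).items():print(n,px(*p))
H,S,V=[hsv[...,i].astype(int) for i in range(3)]
def show(name,m,z):
    for c in blobs(m):
        w=plane(d,c,z).astype(np.float32);(cx,cy),(a,b),an=cv2.minAreaRect(w);q,r=cv2.minEnclosingCircle(w)
        M=cv2.moments(w.reshape(-1,1,2));print(name,c.mean(0).round(1),'rect',np.round([cx,cy,a,b,an],4),'circ',np.round([*q,r],4))
roi=np.zeros(H.shape,bool);roi[170:320,145:480]=1
padroi=roi.copy();padroi[:,:330]=0
show('cork',roi&(H>5)&(H<20)&(S>120)&(V>150)&~padroi,.008)
show('padwhite',padroi&(S<60)&(V>150)&(np.arange(640)[None]<380),.065)
show('padwhite s',padroi&(S<60)&(V>150)&(np.arange(640)[None]<380),.047)
show('block',padroi&(H>5)&(H<25)&(S>80)&(V>120)&(np.arange(640)[None]<430),.033)
show('nonblue',padroi&~((H>105)&(H<130)&(S>120))&(np.arange(640)[None]>430),.003)
show('mat',roi&(V>170)&(S<60)&~padroi,.003)
show('tt',roi&(V>170)&((im[...,2].astype(int)-im[...,0])>0)&~padroi,.028)
big=cv2.resize(im[200:300,325:475],None,fx=5,fy=5,interpolation=cv2.INTER_CUBIC);cv2.imwrite('pics/crop1.png',big[...,::-1])
E
```

```text
mat ([24, 20, 237], [237, 233, 218])
tt ([100, 3, 239], [236, 238, 239])
ttrim ([70, 3, 238], [235, 238, 236])
cork ([15, 137, 221], [221, 161, 102])
pad ([116, 81, 132], [90, 96, 132])
jl ([102, 5, 241], [236, 239, 241])
js ([108, 5, 241], [236, 238, 241])
blk ([16, 122, 221], [221, 170, 115])
cup ([170, 10, 151], [151, 145, 147])
cupin ([0, 7, 227], [227, 221, 221])
bust ([18, 9, 144], [144, 142, 139])
foot ([30, 3, 75], [75, 75, 74])
mouse ([10, 18, 167], [167, 159, 155])
cork [185.1 259.8] rect [0.4926 0.3094 0.0821 0.0828 1.4075] circ [0.4931 0.3096 0.0427]
padwhite [349.1 274.5] rect [ 0.4692 -0.0859  0.0483  0.0464  1.1927] circ [ 0.4691 -0.0862  0.0244]
padwhite [348.2 221.4] rect [ 0.5934 -0.0813  0.061   0.0609  1.2344] circ [ 0.5926 -0.082   0.0317]
padwhite s [349.1 274.5] rect [ 0.4685 -0.0871  0.049   0.0471  1.1927] circ [ 0.4685 -0.0873  0.0247]
padwhite s [348.2 221.4] rect [ 0.5946 -0.0823  0.0619  0.0618  1.2344] circ [ 0.5938 -0.0831  0.0321]
block [377.6 313.3] rect [ 0.3779 -0.1618  0.0279  0.2344  0.1331] circ [ 0.3795 -0.1618  0.1177]
block [397.8 270.7] rect [ 0.4802 -0.2042  0.0599  0.0406  6.8919] circ [ 0.4803 -0.2034  0.0337]
block [375.1 179.6] rect [ 0.6972 -0.1578  0.0489  0.2404  1.2865] circ [ 0.6981 -0.1578  0.1226]
nonblue [455.  244.5] rect [ 0.5488 -0.3494  0.3673  0.1196  0.2325] circ [ 0.5488 -0.3494  0.1932]
mat [231.9 245.8] rect [ 0.533   0.198   0.3716  0.3016 88.325 ] circ [0.531  0.1982 0.2362]
tt [278.5 265.2] rect [0.4877 0.0796 0.0928 0.0909 1.62  ] circ [0.4872 0.0807 0.0479]
```

View pics/crop1.png

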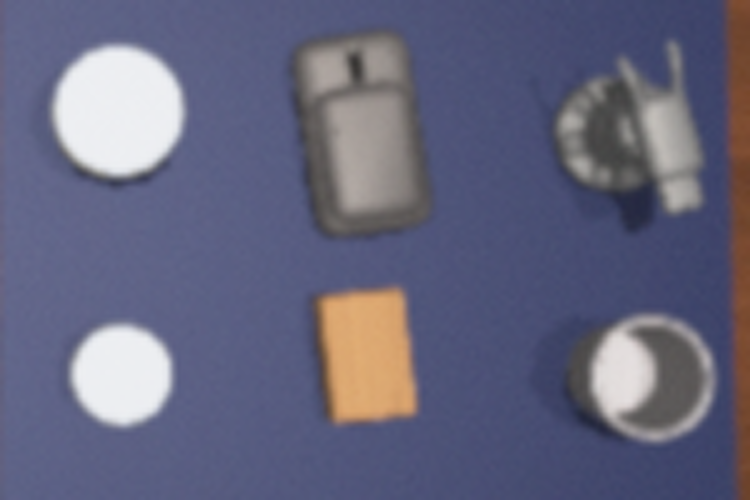

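```bash
cat > to.py <<'E'
# usage: to.py x y zgrasp psi  -> turn about tool z, then shift in tool axes after the turn
import sys
from h import *
x,y,z,psi=map(float,sys.argv[1:5]);T,s=tool()
cur=np.arctan2(T[1,1],T[0,1]);dw=(psi-cur+np.pi/2)%np.pi-np.pi/2
if len(sys.argv)>5: dw+=np.pi*float(sys.argv[5])
Rn=R.from_euler('z',dw).as_matrix()@T[:3,:3]
dt=Rn.T@(np.array([x,y,z+.167])-T[:3,3])
print('rz',round(-dw,3),'then d',dt.round(4),'grasp z now',round(T[2,3]-.167,4),'q6',round(s['joint_positions'][5],2),'tilt',T[:2,2].round(4))
E
python3 - <<'E'
from h import *
d=eyes.get_image('top')
print(plane(d,[[447.4,226.6]],.015), 'cup rim',plane(d,[[325+650/5,200+377/5]],.078),'base light',plane(d,[[325+622/5,200+371/5]],.006))
w=eyes.get_image('wrist');print(w['fx'],w['cx'],w['cy'],np.round(w['tool_from_camera'],3).tolist())
E
python3 to.py 0.58 -0.325 0.24 1.72
```

```text
[[ 0.58903685 -0.3268842 ]] cup rim [[ 0.47338462 -0.32859431]] base light [[ 0.47371149 -0.33415323]]
309.70691628693146 319.8949303741753 199.7496363063891 [[-0.0, -0.964, -0.266, 0.074], [1.0, -0.0, -0.0, 0.001], [0.0, -0.266, 0.964, 0.019], [0.0, 0.0, 0.0, 1.0]]
rz -0.461 then d [-0.2584 -0.9449 -0.002 ] grasp z now 0.2372 q6 -0.09 tilt [-0.0003 -0.0008]
```

The manual's scale: turns go in shares of 60 degrees. Converting my numbers, -0.115 rad / 1.0472 = -0.1098.

```bash

python3 drive.py '[[[0,0,0,0,0,-0.1098,0.093],[0,0,0,0,0,-0.1098,0.093],[0,0,0,0,0,-0.1098,0.093],[0,0,0,0,0,-0.1098,0.093]]]' 25 | tail -2
python3 drive.py '[[[-0.0104,-0.0378,0,0,0,0,0.093],[-0.0104,-0.0378,0,0,0,0,0.093],[-0.0104,-0.0378,0,0,0,0,0.093],[-0.0104,-0.0378,0,0,0,0,0.093],[-0.0104,-0.0378,0,0,0,0,0.093],[-0.0104,-0.0378,0,0,0,0,0.093],[-0.0104,-0.0378,0,0,0,0,0.093],[-0.0104,-0.0378,0,0,0,0,0.093]]]' | tail -1
python3 drive.py '[[[-0.0104,-0.0378,0,0,0,0,0.093],[-0.0104,-0.0378,0,0,0,0,0.093],[-0.0104,-0.0378,0,0,0,0,0.093],[-0.0104,-0.0378,0,0,0,0,0.093],[-0.0104,-0.0378,0,0,0,0,0.093],[-0.0104,-0.0378,0,0,0,0,0.093],[-0.0104,-0.0378,0,0,0,0,0.093],[-0.0104,-0.0378,0,0,0,0,0.093]]]' | tail -1
python3 drive.py '[[[-0.0104,-0.0378,0,0,0,0,0.093],[-0.0104,-0.0378,0,0,0,0,0.093],[-0.0104,-0.0378,0,0,0,0,0.093],[-0.0104,-0.0378,0,0,0,0,0.093],[-0.0104,-0.0378,0,0,0,0,0.093],[-0.0104,-0.0378,0,0,0,0,0.093],[-0.0104,-0.0378,0,0,0,0,0.093],[-0.0104,-0.0378,0,0,0,0,0.093],[-0.0104,-0.0378,0,0,0,0,0.093],[0,0,0,0,0,0,0.093]]]' | tail -1
python3 to.py 0.58 -0.325 0.24 1.72
python3 - <<'E'
from h import *
T,s=tool();w=eyes.get_image('wrist');np.savez('w1.npz',T=T,im=w['pixels']);cv2.imwrite('pics/w1.png',w['pixels'][...,::-1])
E
```

```text
opening: 0.0928
finger_force: 0.0
finger_force: 0.0
finger_force: 0.0
finger_force: 0.0
rz -0.005 then d [ 0.0005  0.0062 -0.0062] grasp z now 0.2338 q6 -2.31 tilt [-0.0036  0.0004]
```

View pics/w1.png

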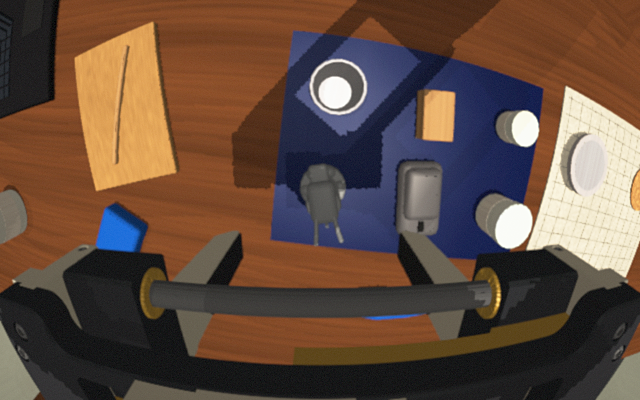

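```bash
python3 - <<'E'
from h import *
a=np.load('w1.npz');im=a['im'];cv2.imwrite('pics/c2.png',cv2.resize(im[60:260,280:380],None,fx=3,fy=3,interpolation=cv2.INTER_CUBIC)[...,::-1])
E
```

```text
(no output)
```

View pics/c2.png

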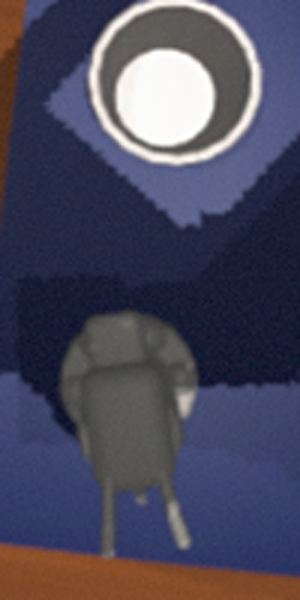

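```bash
python3 - <<'E'
from h import *
a=np.load('w1.npz');T=a['T'];w=eyes.get_image('wrist')
P=lambda u,v,z:plane(w,[[280+u/3,60+v/3]],z,T)[0].round(4)
print('foot',P(131,381,.015),'edges',P(62,385,.015),P(200,385,.015),P(131,312,.015))
print('head front',P(126,370,.1),'back',P(139,478,.1),'tips',P(108,553,.11),P(183,545,.11))
print('cup rim',P(176,81,.078),P(90,81,.078),P(262,81,.078),'cup base',P(165,97,.006),P(114,97,.006),P(215,97,.006))
im=a['im'];hsv=cv2.cvtColor(im,cv2.COLOR_RGB2HSV)
def P2(c,z):return plane(w,c,z,T).astype(np.float32)
m=(hsv[...,0]>5)&(hsv[...,0]<25)&(hsv[...,1]>90)&(hsv[...,2]>100)
m[:, :400]=0;m[:,470:]=0;m[150:]=0;m[:75]=0
for c in blobs(m): print('block',np.round(cv2.minAreaRect(P2(c,.033))[0]+cv2.minAreaRect(P2(c,.033))[1],4),cv2.minAreaRect(P2(c,.033))[2])
m=(hsv[...,1]<70)&(hsv[...,2]>215)
m[:, :470]=0;m[:,540:]=0
for c in blobs(m,200): print(c.mean(0),np.round(cv2.minAreaRect(P2(c,.065))[:2],4).tolist(),np.round(cv2.minAreaRect(P2(c,.047))[:2],4).tolist())
E
```

```text
foot [ 0.5909 -0.3237] edges [ 0.5965 -0.3512] [ 0.5885 -0.2957] [ 0.5629 -0.3278]
head front [ 0.5685 -0.3297] back [ 0.6029 -0.3204] tips [ 0.6259 -0.3271] [ 0.6199 -0.3039]
cup rim [ 0.4762 -0.3267] [ 0.4803 -0.3541] [ 0.4715 -0.2991] cup base [ 0.4757 -0.3268] [ 0.4787 -0.3469] [ 0.4725 -0.3071]
block [ 0.4814 -0.2045  0.06    0.0408] 7.456105709075928
[535.71428571 232.60714286] [[0.5985, -0.0427], [0.0539, 0.0219]] [[0.6036, -0.0258], [0.0569, 0.0231]]
[513.46428571 225.9375    ] [[0.5931, -0.08], [0.0585, 0.0571]] [[0.5979, -0.0652], [0.0619, 0.0604]]
[524.79310345 128.22988506] [[0.4715, -0.099], [0.041, 0.042]] [[0.4694, -0.0852], [0.0433, 0.0444]]
```

The bust's foot is at (323,187) with the horns pointing down, so it stands at (0.590,-0.325) with yaw about 0.25. The cup, block and jars agree with the top view to 2–3 mm.

```bash
python3 to.py 0.590 -0.325 0.068 1.82
```

```text
rz -0.103 then d [-0.0097 -0.0011  0.1676] grasp z now 0.2356 q6 -2.31 tilt [-0.0026  0.0018]
```

Converted, -0.1 rad / 1.0472 = -0.0955.

```bash

python3 drive.py '[[[-0.0097,-0.001,0,0,0,-0.0955,0.093],[0,0,0.028,0,0,0,0.093],[0,0,0.028,0,0,0,0.093],[0,0,0.028,0,0,0,0.093],[0,0,0.028,0,0,0,0.093],[0,0,0.028,0,0,0,0.093],[0,0,0.028,0,0,0,0.093],[0,0,0,0,0,0,0.093]]]' | tail -8; python3 to.py 0.590 -0.325 0.068 1.82
```

```text
time_s: 3.52
eef_pos: [0.5881, -0.3217, 0.2305]
ee_rot: [-0.124, 0.992, 0.003, -0.004]
wrist_force: [-0.6, 0.8, -1.8]
opening: 0.093
finger_force: 0.0
rz 0.0 then d [-0.001  -0.0036 -0.0046] grasp z now 0.0635 q6 -2.4 tilt [-0.008   0.0055]
```

```bash

python3 drive.py '[[[0,-0.0035,-0.0045,0,0,0,0.093],[0,0,0,0,0,0,0.093],[0,0,0,0,0,0,0.093]]]' | tail -5; python3 to.py 0.590 -0.325 0.068 1.82
```

```text
eef_pos: [0.5926, -0.3287, 0.2456]
ee_rot: [-0.124, 0.992, -0.002, 0.002]
wrist_force: [0.4, -0.2, -0.0]
opening: 0.0931
finger_force: 0.0
rz -0.001 then d [0.0017 0.0043 0.0106] grasp z now 0.0786 q6 -2.4 tilt [ 0.0051 -0.0033]
```

```bash

for i in 1 2 3 4; do python3 drive.py '[[[0,0,0,0,0,0,0.093],[0,0,0,0,0,0,0.093]]]' | grep eef; done; python3 to.py 0.590 -0.325 0.068 1.82
```

```text
eef_pos: [0.5919, -0.3285, 0.2435]
eef_pos: [0.5914, -0.3282, 0.2417]
eef_pos: [0.5913, -0.3281, 0.2412]
eef_pos: [0.5913, -0.3281, 0.2411]
rz -0.001 then d [0.0005 0.0033 0.0061] grasp z now 0.0741 q6 -2.4 tilt [-0.0002  0.0002]
```

```bash

python3 drive.py '[[[0,0.003,0.006,0,0,0,0.093],[0,0,0,0,0,0,0.093],[0,0,0,0,0,0,0.093],[0,0,0,0,0,0,0.093],[0,0,0,0,0,0,0.093],[0,0,0,0,0,0,0.093]]]' 25| grep eef
python3 drive.py '[[[0,0,0,0,0,0,0.03],[0,0,0,0,0,0,0.03],[0,0,0,0,0,0,0.03],[0,0,0,0,0,0,0.03],[0,0,0,0,0,0,0.03],[0,0,0,0,0,0,0.03],[0,0,0,0,0,0,0.03],[0,0,0,0,0,0,0.03]]]' 25| tail -6; python3 to.py 0.590 -0.325 0.068 1.82
```

```text
eef_pos: [0.5907, -0.3253, 0.2354]
time_s: 5.6
eef_pos: [0.5906, -0.3252, 0.2352]
ee_rot: [-0.124, 0.992, 0.0, -0.0]
wrist_force: [-0.5, 0.3, -0.5]
opening: 0.0439
finger_force: 0.0
rz -0.001 then d [0.0005 0.0003 0.0002] grasp z now 0.0682 q6 -2.4 tilt [-0.  0.]
```

Meanwhile, fix the destination positions from both fixed cameras while the fingers close.

```bash

python3 drive.py '[[[0,0,0,0,0,0,0.025],[0,0,0,0,0,0,0.025],[0,0,0,0,0,0,0.025],[0,0,0,0,0,0,0.025],[0,0,0,0,0,0,0.025],[0,0,0,0,0,0,0.025]]]' 25| tail -6
python3 - <<'E'
from h import *
for n in('top','scene'):
    d=eyes.get_image(n);im=d['pixels'];hsv=cv2.cvtColor(im,cv2.COLOR_RGB2HSV);H,S,V=[hsv[...,i].astype(int) for i in range(3)]
    roi=np.zeros(H.shape,bool)
    if n=='top': roi[170:320,145:320]=1
    else: roi[120:280,300:500]=1
    def show(name,m,z):
        for c in blobs(m,300):
            w=plane(d,c,z).astype(np.float32);e=cv2.fitEllipse(w);r=cv2.minAreaRect(w);print(n,name,c.mean(0).round(0),'ell',np.round([*e[0],*e[1]],4),'rect',np.round([*r[0],*r[1],r[2]],4))
    show('cork',cv2.morphologyEx((roi&(H>5)&(H<22)&(S>70)&(V>110)).astype(np.uint8),cv2.MORPH_OPEN,np.ones((3,3))),.008)
    show('tt',cv2.morphologyEx((roi&(V>150)&(im[...,2].astype(int)-im[...,0]>-3)).astype(np.uint8),cv2.MORPH_OPEN,np.ones((3,3))),.028)
    show('mat',roi&(V>150)&(S<70),.003)
E
```

```text
time_s: 6.1
eef_pos: [0.5906, -0.3252, 0.2352]
ee_rot: [-0.124, 0.992, -0.0, -0.0]
wrist_force: [1.1, -0.5, -1.0]
opening: 0.0316
finger_force: 25.0
top cork [233. 312.] ell [0.3798 0.197  0.0657 0.4431] rect [0.3839 0.1912 0.0594 0.4198 1.3525]
top cork [185. 260.] ell [0.493  0.3098 0.087  0.0878] rect [0.4926 0.3095 0.087  0.0877 1.4082]
top cork [313. 265.] ell [ 0.4833 -0.0026  0.0305  0.152 ] rect [ 0.4882 -0.0017  0.1159  0.0291  1.4012]
top cork [149. 262.] ell [0.5083 0.3959 0.0245 0.1846] rect [0.486  0.3928 0.1402 0.0268 3.096 ]
top cork [234. 188.] ell [0.629  0.2006 0.1921 0.4661] rect [0.6408 0.2022 0.1509 0.4294 1.4618]
top tt [278. 265.] ell [0.4874 0.0807 0.0945 0.0946] rect [0.4876 0.0808 0.0927 0.0934 1.407 ]
top mat [232. 246.] ell [0.5327 0.1978 0.3496 0.4428] rect [ 0.5328  0.1977  0.3733  0.3025 88.3887]
scene cork [455. 190.] ell [0.4951 0.3117 0.0874 0.0896] rect [ 0.4955  0.3124  0.0876  0.0906 63.6277]
scene cork [398. 199.] ell [0.5173 0.192  0.4774 0.5506] rect [ 0.5159  0.215   0.4725  0.5451 17.5209]
scene mat [408. 201.] ell [0.5338 0.2    0.3462 0.4534] rect [ 0.5329  0.1994  0.3729  0.3045 88.2075]
```

Converted, 0.07 rad / 1.0472 = 0.0668.

```bash

python3 drive.py '[[[0,0,-0.01,0,0,0,0.025],[0,0,-0.025,0,0,0,0.025],[0,0,-0.035,0,0,0,0.025],[0,0,-0.035,0,0,0,0.025],[0,0,-0.025,0,0,0,0.025],[0,0,-0.01,0,0,0,0.025],[0,0,0,0,0,0.0668,0.025],[0,0,0,0,0,0.0668,0.025],[0,0,0,0,0,0.0668,0.025],[0,0,0,0,0,0.0668,0.025]]]' 25| tail -6;python3 to.py 0.488 0.081 0.208 1.543 
```

```text
time_s: 7.03
eef_pos: [0.5903, -0.325, 0.3741]
ee_rot: [0.018, 1.0, 0.001, -0.001]
wrist_force: [0.3, -0.7, -0.8]
opening: 0.0316
finger_force: 25.0
rz -0.007 then d [ 1.136e-01  4.030e-01 -3.000e-04] grasp z now 0.2071 q6 -2.11 tilt [-0.0016  0.0011]
```

```bash

python3 drive.py '[[[0.0028,0.01,0,0,0,0,0.025],[0.0056,0.02,0,0,0,0,0.025],[0.0099,0.035,0,0,0,0,0.025],[0.0099,0.035,0,0,0,0,0.025],[0.0099,0.035,0,0,0,0,0.025],[0.0099,0.035,0,0,0,0,0.025],[0.0099,0.035,0,0,0,0,0.025],[0.0099,0.035,0,0,0,0,0.025],[0.0099,0.035,0,0,0,0,0.025],[0.0099,0.035,0,0,0,0,0.025]]]' 25| grep -E "fin|eef"
python3 drive.py '[[[0.0099,0.035,0,0,0,0,0.025],[0.0085,0.03,0,0,0,0,0.025],[0.005,0.018,0,0,0,0,0.025],[0.0028,0.01,0,0,0,0,0.025],[0,0,0,0,0,0,0.025],[0,0,0,0,0,0,0.025],[0,0,0,0,0,0,0.025],[0,0,0,0,0,0,0.025],[0,0,0,0,0,0,0.025],[0,0,0,0,0,0,0.025]]]' 25| grep -E "fin|eef"
python3 to.py 0.488 0.081 0.093 1.543 
python3 - <<'E'
from h import *
T,s=tool();w=eyes.get_image('wrist');np.savez('w2.npz',T=T,im=w['pixels']);cv2.imwrite('pics/w2.png',w['pixels'][...,::-1])
E
```

```text
eef_pos: [0.5114, -0.0105, 0.3745]
finger_force: 25.0
eef_pos: [0.4899, 0.0803, 0.3752]
finger_force: 25.0
rz -0.005 then d [0.0019 0.0006 0.1152] grasp z now 0.2082 q6 -1.48 tilt [-0.0001 -0.0001]
```

View pics/w2.png

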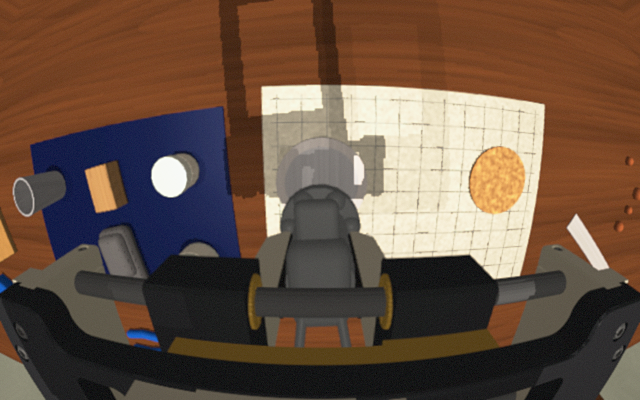

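```bash
python3 - <<'E'
from h import *
a=np.load('w2.npz');T=a['T'];im=a['im'];w=eyes.get_image('wrist');hsv=cv2.cvtColor(im,cv2.COLOR_RGB2HSV);H,S,V=[hsv[...,i].astype(int) for i in range(3)]
cv2.imwrite('pics/c3.png',cv2.resize(im[125:245,255:385],None,fx=4,fy=4,interpolation=cv2.INTER_CUBIC)[...,::-1])
m=(H>5)&(H<22)&(S>70)&(V>110);m[:,:460]=0;m[:,530:]=0;m[:140]=0;m[220:]=0
for c in blobs(m,300):print(np.round(cv2.fitEllipse(plane(w,c,.008,T).astype(np.float32))[:2],4))
E
```

```text
[[0.4941 0.3113]
 [0.0888 0.0902]]
```

View pics/c3.png

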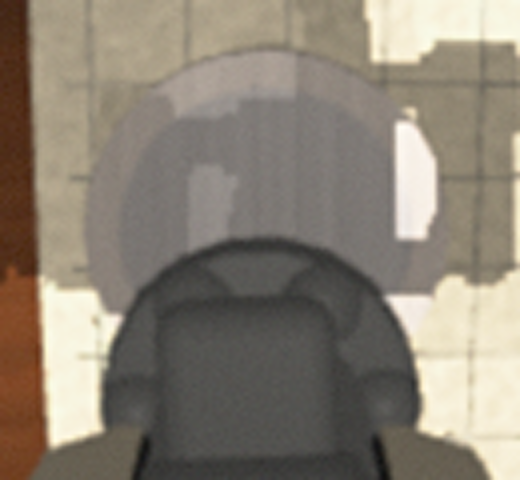

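```bash
python3 - <<'E'
from h import *
from scipy.optimize import least_squares
a=np.load('w2.npz');T=a['T'];w=eyes.get_image('wrist')
def fit(p,z,n):
    q=plane(w,np.array(p)/4+[255,125],z,T);s=least_squares(lambda c:np.hypot(*(q-c[:2]).T)-c[2],[*q.mean(0),.05]).x;print(n,s.round(4))
fit([(85,215),(442,215),(265,47),(130,108),(398,108),(180,65),(350,65)],.028,'tt')
fit([(103,390),(418,390),(260,238),(160,285),(365,285)],.15,'foot')
print(T[:3,3])
E
```

```text
tt [0.4863 0.0825 0.0485]
foot [0.4913 0.0815 0.0278]
[0.48990944 0.08032417 0.37515247]
```

```bash
python3 to.py 0.4855 0.081 0.094 1.543
python3 drive.py '[[[0.0044,0,0.01,0,0,0,0.025],[0,0,0.025,0,0,0,0.025],[0,0,0.03,0,0,0,0.025],[0,0,0.025,0,0,0,0.025],[0,0,0.012,0,0,0,0.025],[0,0,0.005,0,0,0,0.025],[0,0,0,0,0,0,0.025],[0,0,0,0,0,0,0.025],[0,0,0,0,0,0,0.025],[0,0,0,0,0,0,0.025]]]' 25| grep -E "fin|eef|wri"
python3 to.py 0.4855 0.081 0.094 1.543
```

```text
rz -0.005 then d [4.300e-03 1.000e-04 1.142e-01] grasp z now 0.2082 q6 -1.48 tilt [-0.0001 -0.    ]
eef_pos: [0.4861, 0.0814, 0.27]
wrist_force: [0.1, -0.4, -1.0]
finger_force: 25.0
rz -0.004 then d [ 0.0006 -0.0004  0.009 ] grasp z now 0.103 q6 -1.48 tilt [0.003  0.0002]
```

```bash

python3 drive.py '[[[0,0,0.004,0,0,0,0.025],[0,0,0.002,0,0,0,0.025],[0,0,0,0,0,0,0.025],[0,0,0,0,0,0,0.025],[0,0,0,0,0,0,0.025],[0,0,0,0,0,0,0.025]]]' | grep -E "fin|eef|wri"
python3 to.py 0.4855 0.081 0.094 1.543
```

```text
eef_pos: [0.4853, 0.0813, 0.2623]
wrist_force: [-0.3, -0.2, -2.2]
finger_force: 25.0
rz -0.004 then d [-0.0002 -0.0003  0.0013] grasp z now 0.0953 q6 -1.48 tilt [0. 0.]
```

```bash

python3 drive.py '[[[0,0,0.0012,0,0,0,0.025],[0,0,0,0,0,0,0.025],[0,0,0,0,0,0,0.025],[0,0,0,0,0,0,0.025]]]' | grep -E "fin|eef|wri"
python3 drive.py '[[[0,0,0.001,0,0,0,0.025],[0,0,0,0,0,0,0.025],[0,0,0,0,0,0,0.025],[0,0,0,0,0,0,0.025]]]' | grep -E "fin|eef|wri"
```

```text
eef_pos: [0.4853, 0.0813, 0.261]
wrist_force: [0.7, -0.8, -1.9]
finger_force: 25.0
eef_pos: [0.4854, 0.0814, 0.2602]
wrist_force: [0.1, 0.3, -1.1]
finger_force: 25.0
```

```bash

python3 drive.py '[[[0,0,0,0,0,0,0.04],[0,0,0,0,0,0,0.05],[0,0,0,0,0,0,0.065],[0,0,0,0,0,0,0.085],[0,0,0,0,0,0,0.085],[0,0,0,0,0,0,0.085],[0,0,-0.01,0,0,0,0.085],[0,0,-0.025,0,0,0,0.085],[0,0,-0.035,0,0,0,0.085],[0,0,-0.035,0,0,0,0.085]]]' | grep -E "fin|eef|wri|open"
python3 to.py 0.593 -0.081 0.17 1.57
```

```text
eef_pos: [0.4846, 0.0813, 0.366]
wrist_force: [1.0, -0.3, 0.3]
opening: 0.0846
finger_force: 0.0
rz -0.031 then d [-0.1086 -0.1622  0.0288] grasp z now 0.199 q6 -1.48 tilt [-0.0022 -0.0001]
```

```bash

python3 drive.py '[[[-0.0054,-0.008,0,0,0,0,0.093],[-0.0136,-0.02,0,0,0,0,0.093],[-0.0217,-0.0325,0,0,0,0,0.093],[-0.0217,-0.0325,0,0,0,0,0.093],[-0.0217,-0.0325,0,0,0,0,0.093],[-0.0136,-0.02,0,0,0,0,0.093],[-0.0054,-0.008,0,0,0,0,0.093],[0,0,0,0,0,0,0.093],[0,0,0,0,0,0,0.093],[0,0,0,0,0,0,0.093]]]' | grep -E "eef"
python3 to.py 0.593 -0.081 0.057 1.54
python3 - <<'E'
from h import *
T,s=tool();w=eyes.get_image('wrist');np.savez('w3.npz',T=T,im=w['pixels']);cv2.imwrite('pics/w3.png',w['pixels'][...,::-1])
E
```

```text
eef_pos: [0.583, -0.0742, 0.3651]
rz -0.0 then d [-0.0103 -0.0066  0.1411] grasp z now 0.1981 q6 -1.75 tilt [-0.0004  0.0006]
```

View pics/w3.png

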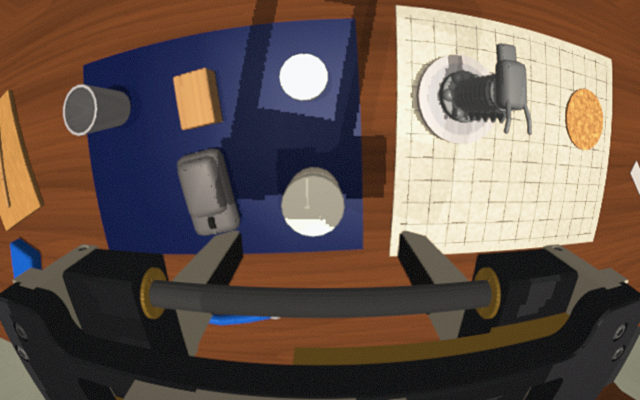

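```bash
python3 - <<'E'
from h import *
a=np.load('w3.npz');T=a['T'];im=a['im'];w=eyes.get_image('wrist');hsv=cv2.cvtColor(im,cv2.COLOR_RGB2HSV);H,S,V=[hsv[...,i].astype(int) for i in range(3)]
m=~((H>100)&(H<135)&(S>70))&(V>70)&(S<90);m[:,:265]=0;m[:,355:]=0;m[:50]=0;m[242:]=0
for c in blobs(m,300):
    for z in(.065,.047): e=cv2.fitEllipse(plane(w,c,z,T).astype(np.float32));print(c.min(0),c.max(0),np.round([*e[0],*e[1]],4))
p=plane(w,[[281,205],[344,205],[312,236]],.065,T);print(p.round(4))
E
```

```text
[281 167] [344 236] [ 0.5905 -0.0802  0.0591  0.0679]
[281 167] [344 236] [ 0.5957 -0.0808  0.0629  0.0723]
[278  53] [328 100] [ 0.4724 -0.0844  0.0438  0.0444]
[278  53] [328 100] [ 0.47   -0.0853  0.0466  0.0472]
[[ 0.5909 -0.1102]
 [ 0.5928 -0.0504]
 [ 0.6234 -0.082 ]]
```

```bash

python3 drive.py '[[[-0.0103,-0.006,0.01,0,0,0,0.093],[0,0,0.025,0,0,0,0.093],[0,0,0.035,0,0,0,0.093],[0,0,0.035,0,0,0,0.093],[0,0,0.022,0,0,0,0.093],[0,0,0.01,0,0,0,0.093],[0,0,0,0,0,0,0.093],[0,0,0,0,0,0,0.093],[0,0,0,0,0,0,0.093],[0,0,0,0,0,0,0.093]]]' 25| grep -E "eef"
python3 to.py 0.5932 -0.0805 0.057 1.54
```

```text
eef_pos: [0.5947, -0.0817, 0.2308]
rz -0.001 then d [0.0016 0.0012 0.0067] grasp z now 0.0638 q6 -1.76 tilt [ 0.0041 -0.0009]
```

```bash

python3 drive.py '[[[0,0.001,0.003,0,0,0,0.093],[0,0,0,0,0,0,0.07],[0,0,0,0,0,0,0.05],[0,0,0,0,0,0,0.05],[0,0,0,0,0,0,0.05],[0,0,0,0,0,0,0.05],[0,0,0,0,0,0,0.05],[0,0,0,0,0,0,0.05],[0,0,0,0,0,0,0.05],[0,0,0,0,0,0,0.05]]]' 25| grep -E "eef|fin|open"
python3 to.py 0.494 0.311 0.2 1.54
```

```text
eef_pos: [0.5936, -0.0808, 0.2251]
opening: 0.0593
finger_force: 25.0
rz -0.001 then d [ 0.1116  0.3885 -0.142 ] grasp z now 0.0581 q6 -1.76 tilt [-0.     -0.0001]
```

```bash

python3 drive.py '[[[0,0,-0.012,0,0,0,0.05],[0,0,-0.03,0,0,0,0.05],[0,0,-0.036,0,0,0,0.05],[0,0,-0.036,0,0,0,0.05],[0,0,-0.03,0,0,0,0.05],[0,0,-0.013,0,0,0,0.05],[0.0028,0.01,0,0,0,0,0.05],[0.0072,0.025,0,0,0,0,0.05],[0.0106,0.037,0,0,0,0,0.05],[0.0106,0.037,0,0,0,0,0.05]]]' 25| grep -E "eef|fin|open"
python3 drive.py '[[[0.0106,0.037,0,0,0,0,0.05],[0.0106,0.037,0,0,0,0,0.05],[0.0106,0.037,0,0,0,0,0.05],[0.0106,0.037,0,0,0,0,0.05],[0.0106,0.037,0,0,0,0,0.05],[0.0106,0.037,0,0,0,0,0.05],[0.0087,0.03,0,0,0,0,0.05],[0.0058,0.02,0,0,0,0,0.05],[0.0023,0.008,0,0,0,0,0.05],[0,0,0,0,0,0,0.05]]]' | grep -E "eef|fin|open"
python3 drive.py '[[[0,0,0,0,0,0,0.05],[0,0,0,0,0,0,0.05],[0,0,0,0,0,0,0.05],[0,0,0,0,0,0,0.05],[0,0,0,0,0,0,0.05]]]' | grep -E "eef|fin|open"
python3 to.py 0.4939 0.3108 0.0635 1.543
python3 - <<'E'
from h import *
T,s=tool();w=eyes.get_image('wrist');np.savez('w4.npz',T=T,im=w['pixels']);cv2.imwrite('pics/w4.png',w['pixels'][...,::-1])
E
```

```text
eef_pos: [0.5645, 0.0303, 0.3788]
opening: 0.0596
finger_force: 25.0
eef_pos: [0.4927, 0.3134, 0.3792]
opening: 0.0596
finger_force: 25.0
eef_pos: [0.4948, 0.3107, 0.3821]
opening: 0.0598
finger_force: 25.0
rz -0.006 then d [0.001  0.     0.1516] grasp z now 0.2151 q6 -1.06 tilt [ 0.0002 -0.    ]
```

View pics/w4.png

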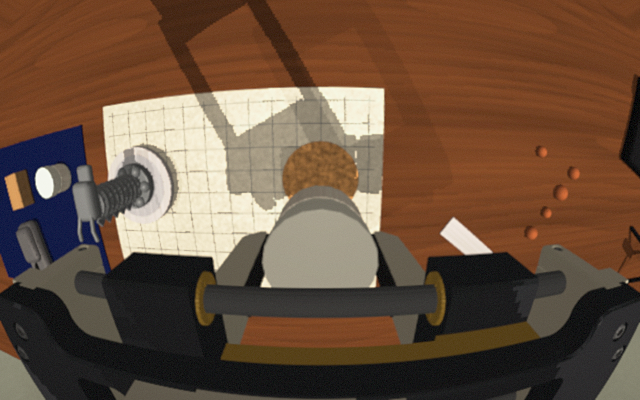

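```bash
python3 - <<'E'
from h import *
from scipy.optimize import least_squares
a=np.load('w4.npz');T=a['T'];im=a['im'];w=eyes.get_image('wrist');hsv=cv2.cvtColor(im,cv2.COLOR_RGB2HSV);H,S,V=[hsv[...,i].astype(int) for i in range(3)]
m=(H>5)&(H<22)&(S>90)&(V>60);m[:,:275]=0;m[:,365:]=0;m[:138]=0;m[188:]=0
c=max(blobs(m,200),key=len);c=c[(c[:,1]<183)];c=c[(c[:,1]<175)]
q=plane(w,c,.008,T);f=least_squares(lambda p:np.hypot(*(q-p[:2]).T)-.045,q.mean(0),loss='soft_l1',f_scale=.001);print(f.x,np.abs(f.fun).max(),c.min(0),c.max(0))
print(plane(w,[[264,255],[378,255]],.222,T))
b=plane(w,[[165,167]],.028,T)
E
python3 drive.py '[[[0.001,0,0.01,0,0,0,0.05],[0,0,0.025,0,0,0,0.05],[0,0,0.035,0,0,0,0.05],[0,0,0.035,0,0,0,0.05],[0,0,0.025,0,0,0,0.05],[0,0,0.01,0,0,0,0.05],[0,0,0.004,0,0,0,0.05],[0,0,0,0,0,0,0.05],[0,0,0,0,0,0,0.05],[0,0,0,0,0,0,0.05]]]' | grep -E "eef|fin|open"
python3 drive.py '[[[0,0,0,0,0,0,0.05],[0,0,0,0,0,0,0.05],[0,0,0,0,0,0,0.05],[0,0,0,0,0,0,0.05]]]' | grep -E "eef|fin|wri"
python3 to.py 0.4939 0.3108 0.0631 1.543
```

```text
[0.49511869 0.31182102] 0.001251852399125175 [283 141] [358 174]
[[0.48840226 0.28357274]
 [0.49036073 0.34147782]]
eef_pos: [0.4944, 0.3122, 0.2405]
opening: 0.0598
finger_force: 25.0
eef_pos: [0.4935, 0.3118, 0.2386]
wrist_force: [-0.6, -0.5, -2.3]
finger_force: 25.0
rz -0.004 then d [-0.0004 -0.001   0.0085] grasp z now 0.0716 q6 -1.06 tilt [0.0007 0.0004]
```

```bash

python3 drive.py '[[[0,-0.001,0.004,0,0,0,0.05],[0,0,0.003,0,0,0,0.05],[0,0,0,0,0,0,0.05],[0,0,0,0,0,0,0.05],[0,0,0,0,0,0,0.05],[0,0,0,0,0,0,0.05]]]' | grep -E "eef|wri"
python3 to.py 0.4937 0.3108 0.0631 1.543
```

```text
eef_pos: [0.4933, 0.3107, 0.231]
wrist_force: [0.1, 0.1, -3.4]
rz -0.004 then d [-0.0004  0.0001  0.0009] grasp z now 0.064 q6 -1.06 tilt [-0.0002 -0.0001]
```

```bash

python3 drive.py '[[[-0.0003,0,0.001,0,0,0,0.05],[0,0,0,0,0,0,0.05],[0,0,0,0,0,0,0.05],[0,0,0,0,0,0,0.05]]]' | grep -E "eef|wri"
python3 drive.py '[[[0,0,0,0,0,0,0.065],[0,0,0,0,0,0,0.075],[0,0,0,0,0,0,0.09],[0,0,0,0,0,0,0.09],[0,0,0,0,0,0,0.09],[0,0,-0.01,0,0,0,0.093],[0,0,-0.03,0,0,0,0.093],[0,0,-0.04,0,0,0,0.093],[0,0,-0.04,0,0,0,0.093],[0,0,-0.025,0,0,0,0.093]]]' | grep -E "fin|eef|wri|open"
python3 to.py 0.470 -0.0857 0.2 1.543
```

```text
eef_pos: [0.4937, 0.3107, 0.2301]
wrist_force: [0.4, -0.7, -3.5]
eef_pos: [0.494, 0.3109, 0.3807]
wrist_force: [0.6, 0.2, 0.2]
opening: 0.0929
finger_force: 0.0
rz -0.004 then d [ 0.0131 -0.3972  0.0126] grasp z now 0.2137 q6 -1.07 tilt [0.0046 0.0024]
```

```bash

python3 drive.py '[[[0,-0.01,0,0,0,0,0.093],[0.001,-0.025,0,0,0,0,0.093],[0.0013,-0.04,0,0,0,0,0.093],[0.0013,-0.04,0,0,0,0,0.093],[0.0013,-0.04,0,0,0,0,0.093],[0.0013,-0.04,0,0,0,0,0.093],[0.0013,-0.04,0,0,0,0,0.093],[0.0013,-0.04,0,0,0,0,0.093],[0.0013,-0.04,0,0,0,0,0.093],[0.0013,-0.04,0,0,0,0,0.093]]]' | grep -E "eef"
python3 drive.py '[[[0.001,-0.025,0,0,0,0,0.093],[0,-0.012,0,0,0,0,0.093],[0,-0.005,0,0,0,0,0.093],[0,0,0,0,0,0,0.093],[0,0,0,0,0,0,0.093],[0,0,0,0,0,0,0.093],[0,0,0,0,0,0,0.093],[0,0,0,0,0,0,0.093]]]' | grep -E "eef"
python3 to.py 0.470 -0.0857 0.039 1.543
```

```text
eef_pos: [0.4702, -0.0456, 0.3755]
eef_pos: [0.4688, -0.0846, 0.375]
rz -0.002 then d [-0.0012 -0.001   0.169 ] grasp z now 0.208 q6 -1.83 tilt [-0.0001  0.0002]
```

```bash

python3 drive.py '[[[-0.0012,-0.001,0.01,0,0,0,0.093],[0,0,0.03,0,0,0,0.093],[0,0,0.04,0,0,0,0.093],[0,0,0.04,0,0,0,0.093],[0,0,0.03,0,0,0,0.093],[0,0,0.012,0,0,0,0.093],[0,0,0.005,0,0,0,0.093],[0,0,0,0,0,0,0.093],[0,0,0,0,0,0,0.093],[0,0,0,0,0,0,0.093]]]' 20| grep -E "eef"
python3 drive.py '[[[0,0,0,0,0,0,0.093],[0,0,0,0,0,0,0.093],[0,0,0,0,0,0,0.093]]]' 20| grep -E "eef"
python3 to.py 0.470 -0.0857 0.039 1.543
```

```text
eef_pos: [0.4708, -0.0869, 0.2096]
eef_pos: [0.4703, -0.0869, 0.209]
rz -0.004 then d [0.0003 0.0012 0.003 ] grasp z now 0.042 q6 -1.83 tilt [ 0.0018 -0.0005]
```

```bash

python3 drive.py '[[[0,0.001,0.002,0,0,0,0.08],[0,0,0,0,0,0,0.06],[0,0,0,0,0,0,0.035],[0,0,0,0,0,0,0.035],[0,0,0,0,0,0,0.035],[0,0,0,0,0,0,0.035],[0,0,0,0,0,0,0.035],[0,0,0,0,0,0,0.035],[0,0,0,0,0,0,0.035],[0,0,0,0,0,0,0.035]]]' 20| grep -E "eef|fin|open"
python3 drive.py '[[[0,0,0,0,0,0,0.035],[0,0,0,0,0,0,0.035],[0,0,0,0,0,0,0.035]]]' 20| grep -E "eef|fin|open"
python3 to.py 0.4937 0.3107 0.21 1.543
```

```text
eef_pos: [0.4699, -0.0858, 0.206]
opening: 0.0456
finger_force: 20.0
eef_pos: [0.4699, -0.0858, 0.2061]
opening: 0.046
finger_force: 20.0
rz -0.004 then d [-0.0128  0.397  -0.171 ] grasp z now 0.0391 q6 -1.83 tilt [ 0.     -0.0001]
```

```bash

python3 drive.py '[[[0,0,-0.012,0,0,0,0.035],[0,0,-0.03,0,0,0,0.035],[0,0,-0.04,0,0,0,0.035],[0,0,-0.04,0,0,0,0.035],[0,0,-0.03,0,0,0,0.035],[0,0,-0.02,0,0,0,0.035],[0,0,-0.01,0,0,0,0.035],[0,0.01,0,0,0,0,0.035],[-0.001,0.025,0,0,0,0,0.035],[-0.0013,0.04,0,0,0,0,0.035]]]' | grep -E "eef|fin"
python3 drive.py '[[[-0.0013,0.04,0,0,0,0,0.035],[-0.0013,0.04,0,0,0,0,0.035],[-0.0013,0.04,0,0,0,0,0.035],[-0.0013,0.04,0,0,0,0,0.035],[-0.0013,0.04,0,0,0,0,0.035],[-0.0013,0.04,0,0,0,0,0.035],[-0.0013,0.035,0,0,0,0,0.035],[-0.001,0.025,0,0,0,0,0.035],[0,0.015,0,0,0,0,0.035],[0,0.007,0,0,0,0,0.035]]]' | grep -E "eef|fin"
python3 drive.py '[[[0,0,0,0,0,0,0.035],[0,0,0,0,0,0,0.035],[0,0,0,0,0,0,0.035],[0,0,0,0,0,0,0.035],[0,0,0,0,0,0,0.035],[0,0,0,0,0,0,0.035]]]' | grep -E "eef|fin"
python3 to.py 0.4937 0.3107 0.107 1.543
python3 - <<'E'
from h import *
T,s=tool();w=eyes.get_image('wrist');np.savez('w5.npz',T=T,im=w['pixels']);cv2.imwrite('pics/w5.png',w['pixels'][...,::-1])
E
```

```text
eef_pos: [0.4741, -0.0114, 0.3859]
finger_force: 20.0
eef_pos: [0.4938, 0.3127, 0.3854]
finger_force: 20.0
eef_pos: [0.4951, 0.3098, 0.3883]
finger_force: 20.0
rz -0.005 then d [0.0015 0.0008 0.1143] grasp z now 0.2213 q6 -1.07 tilt [0.0004 0.0001]
```

View pics/w5.png

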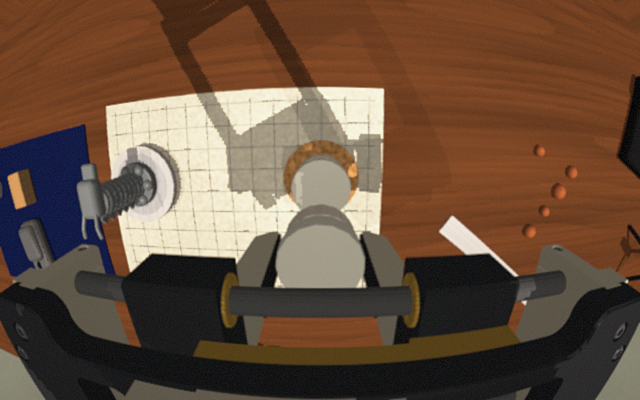

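Large jar sits on the coaster (lid columns 293–351, cork 284–359, same midline); small jar held at midline 320. Lower it.

```bash

python3 drive.py '[[[0.0015,0.0008,0.01,0,0,0,0.035],[0,0,0.025,0,0,0,0.035],[0,0,0.03,0,0,0,0.035],[0,0,0.025,0,0,0,0.035],[0,0,0.012,0,0,0,0.035],[0,0,0.005,0,0,0,0.035],[0,0,0,0,0,0,0.035],[0,0,0,0,0,0,0.035],[0,0,0,0,0,0,0.035],[0,0,0,0,0,0,0.035]]]' | grep -E "eef|fin|open"
python3 drive.py '[[[0,0,0,0,0,0,0.035],[0,0,0,0,0,0,0.035],[0,0,0,0,0,0,0.035],[0,0,0,0,0,0,0.035]]]' | grep -E "eef|fin|wri"
python3 to.py 0.4937 0.3107 0.1063 1.543
```

```text
eef_pos: [0.4941, 0.3119, 0.283]
opening: 0.0457
finger_force: 20.0
eef_pos: [0.4934, 0.3115, 0.2813]
wrist_force: [0.3, 0.1, -1.3]
finger_force: 20.0
rz -0.004 then d [-0.0003 -0.0008  0.008 ] grasp z now 0.1143 q6 -1.06 tilt [0.0003 0.0002]
```

```bash

python3 drive.py '[[[0,-0.0008,0.004,0,0,0,0.035],[0,0,0.003,0,0,0,0.035],[0,0,0,0,0,0,0.035],[0,0,0,0,0,0,0.035],[0,0,0,0,0,0,0.035],[0,0,0,0,0,0,0.035]]]' | grep -E "eef|wri"
python3 to.py 0.4937 0.3107 0.1061 1.543
```

```text
eef_pos: [0.4934, 0.3107, 0.274]
wrist_force: [-0.7, 0.8, -0.5]
rz -0.004 then d [-0.0003  0.      0.0009] grasp z now 0.107 q6 -1.06 tilt [-0.0002 -0.0001]
```

```bash

python3 drive.py '[[[-0.0003,0,0.0012,0,0,0,0.035],[0,0,0,0,0,0,0.035],[0,0,0,0,0,0,0.035],[0,0,0,0,0,0,0.035]]]' | grep -E "eef|wri"
python3 drive.py '[[[0,0,0,0,0,0,0.05],[0,0,0,0,0,0,0.06],[0,0,0,0,0,0,0.08],[0,0,0,0,0,0,0.09],[0,0,0,0,0,0,0.09],[0,0,-0.01,0,0,0,0.093],[0,0,-0.03,0,0,0,0.093],[0,0,-0.04,0,0,0,0.093],[0,0,-0.03,0,0,0,0.093],[0,0,0,0,0,0,0.093]]]' | grep -E "time|fin|eef|wri|open"
python3 to.py 0.481 -0.2045 0.2 1.697
```

```text
eef_pos: [0.4938, 0.3108, 0.2731]
wrist_force: [0.9, -0.1, 1.3]
time_s: 28.02
eef_pos: [0.4952, 0.3115, 0.3922]
wrist_force: [0.1, 1.1, 1.0]
opening: 0.0927
finger_force: 0.0
rz -0.158 then d [ 0.0793 -0.5103  0.0213] grasp z now 0.2252 q6 -1.07 tilt [0.0111 0.0057]
```

The manual's scale: turns go in shares of 60 degrees. Converting my numbers, -0.079 rad / 1.0472 = -0.0754.

```bash

python3 drive.py '[[[0,-0.01,0,0,0,0,0.093],[0,-0.025,0,0,0,0,0.093],[0,-0.04,0,0,0,0,0.093],[0,-0.04,0,0,0,0,0.093],[0,-0.04,0,0,0,0,0.093],[0,-0.04,0,0,0,0,0.093],[0,-0.04,0,0,0,0,0.093],[0,-0.04,0,0,0,0,0.093],[0,-0.04,0,0,0,0,0.093],[0,-0.04,0,0,0,0,0.093]]]' | grep -E "eef"
python3 drive.py '[[[0,-0.04,0,0,0,0,0.093],[0,-0.04,0,0,0,0,0.093],[0,-0.04,0,0,0,0,0.093],[0,-0.025,0,0,0,0,0.093],[0,-0.012,0,0,0,0,0.093],[0,-0.005,0,0,0,0,0.093],[0,0,0,0,0,-0.0754,0.093],[0,0,0,0,0,-0.0754,0.093],[0,0,0,0,0,0,0.093],[0,0,0,0,0,0,0.093]]]' | grep -E "eef"
python3 drive.py '[[[0,0,0,0,0,0,0.093],[0,0,0,0,0,0,0.093],[0,0,0,0,0,0,0.093],[0,0,0,0,0,0,0.093]]]' | grep -E "eef"
python3 to.py 0.481 -0.2045 0.025 1.697
```

```text
eef_pos: [0.481, -0.0463, 0.3815]
eef_pos: [0.4772, -0.205, 0.3823]
eef_pos: [0.4773, -0.2058, 0.3828]
rz -0.0 then d [-0.0039  0.0008  0.1908] grasp z now 0.2158 q6 -2.2 tilt [ 0. -0.]
```

```bash

python3 drive.py '[[[-0.0039,0.0008,0.01,0,0,0,0.08],[0,0,0.03,0,0,0,0.08],[0,0,0.04,0,0,0,0.08],[0,0,0.04,0,0,0,0.08],[0,0,0.03,0,0,0,0.08],[0,0,0.015,0,0,0,0.08],[0,0,0.008,0,0,0,0.08],[0,0,0.004,0,0,0,0.08],[0,0,0,0,0,0,0.08],[0,0,0,0,0,0,0.08]]]' 15| grep -E "eef"
python3 drive.py '[[[0,0,0,0,0,0,0.08],[0,0,0,0,0,0,0.08],[0,0,0,0,0,0,0.08],[0,0,0,0,0,0,0.08]]]' 15| grep -E "eef"
python3 to.py 0.481 -0.2045 0.025 1.697
```

```text
eef_pos: [0.4817, -0.2051, 0.207]
eef_pos: [0.4813, -0.2049, 0.2066]
rz -0.0 then d [0.0003 0.0005 0.0146] grasp z now 0.0396 q6 -2.2 tilt [ 0.0013 -0.0007]
```

```bash

python3 drive.py '[[[0,0.0005,0.006,0,0,0,0.08],[0,0,0.005,0,0,0,0.08],[0,0,0.002,0,0,0,0.08],[0,0,0,0,0,0,0.08],[0,0,0,0,0,0,0.08],[0,0,0,0,0,0,0.06],[0,0,0,0,0,0,0.03],[0,0,0,0,0,0,0.03],[0,0,0,0,0,0,0.03],[0,0,0,0,0,0,0.03]]]' 15| grep -E "eef"
python3 drive.py '[[[0,0,0,0,0,0,0.03],[0,0,0,0,0,0,0.03],[0,0,0,0,0,0,0.03],[0,0,0,0,0,0,0.03]]]' 15| grep -E "eef|fin|open"
python3 to.py 0.4905 0.1965 0.2 -0.028
```

```text
eef_pos: [0.481, -0.2043, 0.193]
eef_pos: [0.481, -0.2043, 0.1929]
opening: 0.0401
finger_force: 15.0
rz -1.417 then d [-0.4009  0.0017 -0.1741] grasp z now 0.0259 q6 -2.2 tilt [ 0.0001 -0.0001]
```

Converted, 0.12 rad / 1.0472 = 0.1146.

```bash

python3 drive.py '[[[0,0,-0.012,0,0,0,0.03],[0,0,-0.03,0,0,0,0.03],[0,0,-0.04,0,0,0,0.03],[0,0,-0.04,0,0,0,0.03],[0,0,-0.035,0,0,0,0.03],[0,0,-0.018,0,0,0,0.03],[-0.0015,0.01,0,0,0,0,0.03],[-0.0038,0.025,0,0,0,0,0.03],[-0.006,0.04,0,0,0,0,0.03],[-0.006,0.04,0,0,0,0,0.03]]]' | grep -E "eef|fin"
python3 drive.py '[[[-0.006,0.04,0,0,0,0,0.03],[-0.006,0.04,0,0,0,0,0.03],[-0.006,0.04,0,0,0,0,0.03],[-0.006,0.04,0,0,0,0,0.03],[-0.006,0.04,0,0,0,0,0.03],[-0.006,0.04,0,0,0,0,0.03],[-0.0038,0.025,0,0,0,0,0.03],[-0.0017,0.011,0,0,0,0,0.03],[-0.0008,0.005,0,0,0,0,0.03],[0,0,0,0,0,0,0.03]]]' | grep -E "eef|fin"
python3 drive.py '[[[0,0,0,0,0,0.0955,0.03],[0,0,0,0,0,0.1146,0.03],[0,0,0,0,0,0.1146,0.03],[0,0,0,0,0,0.1146,0.03],[0,0,0,0,0,0.1146,0.03],[0,0,0,0,0,0.1146,0.03],[0,0,0,0,0,0.1146,0.03],[0,0,0,0,0,0.1146,0.03],[0,0,0,0,0,0.1146,0.03],[0,0,0,0,0,0.1146,0.03]]]' | grep -E "eef|fin"
python3 drive.py '[[[0,0,0,0,0,0.1146,0.03],[0,0,0,0,0,0.1146,0.03],[0,0,0,0,0,0.1146,0.03],[0,0,0,0,0,0.1146,0.03],[0,0,0,0,0,0.0621,0.03],[0,0,0,0,0,0,0.03],[0,0,0,0,0,0,0.03],[0,0,0,0,0,0,0.03],[0,0,0,0,0,0,0.03],[0,0,0,0,0,0,0.03]]]' | grep -E "eef|fin"
python3 to.py 0.4903 0.1961 0.026 -0.028
```

```text
eef_pos: [0.4829, -0.087, 0.3671]
finger_force: 15.0
eef_pos: [0.4898, 0.1965, 0.3672]
finger_force: 15.0
eef_pos: [0.4904, 0.1941, 0.3676]
finger_force: 15.0
eef_pos: [0.4903, 0.1958, 0.3678]
finger_force: 15.0
rz 0.001 then d [0.0003 0.     0.1748] grasp z now 0.2008 q6 0.31 tilt [ 0.     -0.0001]
```

```bash

python3 drive.py '[[[0,0,0.01,0,0,0,0.03],[0,0,0.025,0,0,0,0.03],[0,0,0.035,0,0,0,0.03],[0,0,0.035,0,0,0,0.03],[0,0,0.03,0,0,0,0.03],[0,0,0.015,0,0,0,0.03],[0,0,0.007,0,0,0,0.03],[0,0,0.003,0,0,0,0.03],[0,0,0,0,0,0,0.03],[0,0,0,0,0,0,0.03]]]' | grep -E "eef|fin|open"
python3 drive.py '[[[0,0,0,0,0,0,0.03],[0,0,0,0,0,0,0.03],[0,0,0,0,0,0,0.03],[0,0,0,0,0,0,0.03]]]' | grep -E "eef|fin|wri"
python3 to.py 0.4903 0.1961 0.0262 -0.028
```

```text
eef_pos: [0.4909, 0.1963, 0.2091]
opening: 0.0399
finger_force: 15.0
eef_pos: [0.4905, 0.1962, 0.2086]
wrist_force: [0.4, -0.6, -1.6]
finger_force: 15.0
rz 0.0 then d [-0.0001 -0.0002  0.0154] grasp z now 0.0416 q6 0.31 tilt [0.0012 0.0003]
```

```bash

python3 drive.py '[[[0,0,0.006,0,0,0,0.03],[0,0,0.005,0,0,0,0.03],[0,0,0.002,0,0,0,0.03],[0,0,0.001,0,0,0,0.03],[0,0,0,0,0,0,0.03],[0,0,0,0,0,0,0.03],[0,0,0,0,0,0,0.03],[0,0,0,0,0,0,0.03],[0,0,0,0,0,0,0.03],[0,0,0,0,0,0,0.03]]]' | grep -E "eef|wri"
python3 to.py 0.4903 0.1961 0.0262 -0.028
```

```text
eef_pos: [0.4903, 0.1961, 0.194]
wrist_force: [0.6, -0.1, -0.1]
rz -0.0 then d [-0.      0.      0.0008] grasp z now 0.027 q6 0.31 tilt [0.0002 0.0001]
```

```bash

python3 drive.py '[[[0,0,0.001,0,0,0,0.03],[0,0,0,0,0,0,0.03],[0,0,0,0,0,0,0.03],[0,0,0,0,0,0,0.03]]]' | grep -E "eef|wri"
python3 drive.py '[[[0,0,0,0,0,0,0.045],[0,0,0,0,0,0,0.055],[0,0,0,0,0,0,0.065],[0,0,0,0,0,0,0.065],[0,0,-0.008,0,0,0,0.065],[0,0,-0.02,0,0,0,0.08],[0,0,-0.035,0,0,0,0.093],[0,0,-0.04,0,0,0,0.093],[0,0,-0.04,0,0,0,0.093],[0,0,-0.04,0,0,0,0.093]]]' | grep -E "time|eef|wri|open"
python3 - <<'E'
from h import *
T,s=tool();w=eyes.get_image('wrist');cv2.imwrite('pics/w6.png',w['pixels'][...,::-1])
E
python3 to.py 0.475 -0.3275 0.2 1.543
```

```text
eef_pos: [0.4903, 0.1961, 0.1929]
wrist_force: [0.5, -0.3, 0.3]
time_s: 38.85
eef_pos: [0.4897, 0.196, 0.3783]
wrist_force: [1.3, 0.2, 0.2]
opening: 0.0912
rz 1.571 then d [-0.0022  0.5241  0.0275] grasp z now 0.2211 q6 0.31 tilt [0.0122 0.0036]
```

View pics/w6.png

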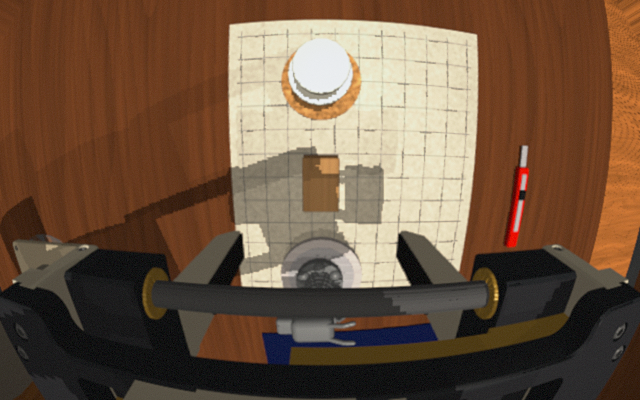

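Converted, 0.12 rad / 1.0472 = 0.1146.

```bash

python3 drive.py '[[[0,0,0,0,0,0.0573,0.093],[0,0,0,0,0,0.1146,0.093],[0,0,0,0,0,0.1146,0.093],[0,0,0,0,0,0.1146,0.093],[0,0,0,0,0,0.1146,0.093],[0,0,0,0,0,0.1146,0.093],[0,0,0,0,0,0.1146,0.093],[0,0,0,0,0,0.1146,0.093],[0,0,0,0,0,0.1146,0.093],[0,0,0,0,0,0.1146,0.093]]]' | grep -E "eef"
python3 drive.py '[[[0,0,0,0,0,0.1146,0.093],[0,0,0,0,0,0.1146,0.093],[0,0,0,0,0,0.1146,0.093],[0,0,0,0,0,0.0678,0.093],[0,0.01,0,0,0,0,0.093],[0,0.025,0,0,0,0,0.093],[0,0.04,0,0,0,0,0.093],[0,0.04,0,0,0,0,0.093],[0,0.04,0,0,0,0,0.093],[0,0.04,0,0,0,0,0.093]]]' | grep -E "eef"
python3 drive.py '[[[0,0.04,0,0,0,0,0.093],[0,0.04,0,0,0,0,0.093],[0,0.04,0,0,0,0,0.093],[0,0.04,0,0,0,0,0.093],[0,0.04,0,0,0,0,0.093],[0,0.04,0,0,0,0,0.093],[0,0.04,0,0,0,0,0.093],[0,0.03,0,0,0,0,0.093],[0,0.014,0,0,0,0,0.093],[0,0.005,0,0,0,0,0.093]]]' | grep -E "eef"
python3 drive.py '[[[0,0,0,0,0,0,0.093],[0,0,0,0,0,0,0.093],[0,0,0,0,0,0,0.093],[0,0,0,0,0,0,0.093],[0,0,0,0,0,0,0.093]]]' | grep -E "eef|wri"
python3 - <<'E'
from h import *
T,s=tool();w=eyes.get_image('wrist');np.savez('w7.npz',T=T,im=w['pixels']);cv2.imwrite('pics/w7.png',w['pixels'][...,::-1])
E
python3 to.py 0.475 -0.3275 0.054 1.543
```

```text
eef_pos: [0.4901, 0.1961, 0.3762]
eef_pos: [0.484, -0.0009, 0.3762]
eef_pos: [0.4744, -0.3302, 0.3758]
eef_pos: [0.4758, -0.3265, 0.376]
wrist_force: [-0.6, -0.3, 1.0]
rz 0.001 then d [-0.0008  0.0008  0.155 ] grasp z now 0.209 q6 0.91 tilt [ 0.0002 -0.0001]
```

View pics/w7.png

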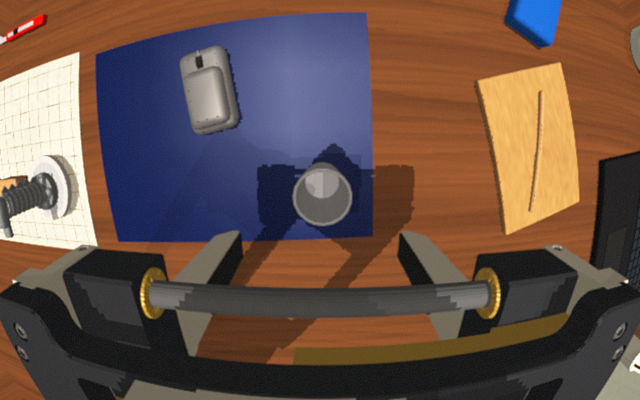

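```bash
python3 - <<'E'
from h import *
a=np.load('w7.npz');w=eyes.get_image('wrist')
print(plane(w,[[292,197],[352,197],[322,227]],.078,a['T']).round(4))
E
python3 drive.py '[[[-0.0008,0.001,0.01,0,0,0,0.093],[0,0,0.03,0,0,0,0.093],[0,0,0.04,0,0,0,0.093],[0,0,0.035,0,0,0,0.093],[0,0,0.02,0,0,0,0.093],[0,0,0.01,0,0,0,0.093],[0,0,0.004,0,0,0,0.093],[0,0,0,0,0,0,0.093],[0,0,0,0,0,0,0.093],[0,0,0,0,0,0,0.093]]]' 20| grep -E "eef"
python3 drive.py '[[[0,0,0,0,0,0,0.093],[0,0,0,0,0,0,0.093],[0,0,0,0,0,0,0.093]]]' | grep -E "eef"
python3 to.py 0.475 -0.3275 0.054 1.543
```

```text
[[ 0.4763 -0.2994]
 [ 0.4748 -0.3555]
 [ 0.4458 -0.3267]]
eef_pos: [0.4754, -0.3294, 0.229]
eef_pos: [0.4749, -0.3289, 0.2278]
rz -0.0 then d [ 0.0001 -0.0014  0.0068] grasp z now 0.0608 q6 0.9 tilt [ 0.0012 -0.001 ]
```

```bash

python3 drive.py '[[[0,-0.001,0.004,0,0,0,0.093],[0,0,0,0,0,0,0.08],[0,0,0,0,0,0,0.06],[0,0,0,0,0,0,0.04],[0,0,0,0,0,0,0.04],[0,0,0,0,0,0,0.04],[0,0,0,0,0,0,0.04],[0,0,0,0,0,0,0.04],[0,0,0,0,0,0,0.04],[0,0,0,0,0,0,0.04]]]' 15| grep -E "eef|fin|open"
python3 drive.py '[[[0,0,0,0,0,0,0.04],[0,0,0,0,0,0,0.04],[0,0,0,0,0,0,0.04],[0,0,0,0,0,0,0.04]]]' 15| grep -E "eef|fin|open"
python3 to.py 0.5794 0.0789 0.23 1.543
```

```text
eef_pos: [0.4747, -0.3277, 0.2229]
opening: 0.0556
finger_force: 15.0
eef_pos: [0.4746, -0.3277, 0.2229]
opening: 0.0555
finger_force: 15.0
rz -0.0 then d [ 0.0934 -0.4094 -0.1742] grasp z now 0.0559 q6 0.91 tilt [ 0.     -0.0001]
```

```bash

python3 drive.py '[[[0,0,-0.008,0,0,0,0.04],[0,0,-0.02,0,0,0,0.04],[0,0,-0.032,0,0,0,0.04],[0,0,-0.038,0,0,0,0.04],[0,0,-0.035,0,0,0,0.04],[0,0,-0.02,0,0,0,0.04],[0,0,-0.007,0,0,0,0.04],[0.0023,-0.01,0,0,0,0,0.04],[0.0056,-0.025,0,0,0,0,0.04],[0.0086,-0.038,0,0,0,0,0.04]]]' | grep -E "eef|fin"
python3 drive.py '[[[0.0086,-0.038,0,0,0,0,0.04],[0.0086,-0.038,0,0,0,0,0.04],[0.0086,-0.038,0,0,0,0,0.04],[0.0086,-0.038,0,0,0,0,0.04],[0.0086,-0.038,0,0,0,0,0.04],[0.0086,-0.038,0,0,0,0,0.04],[0.0086,-0.038,0,0,0,0,0.04],[0.0079,-0.035,0,0,0,0,0.04],[0.0045,-0.02,0,0,0,0,0.04],[0.0025,-0.011,0,0,0,0,0.04]]]' | grep -E "eef|fin"
python3 drive.py '[[[0.001,-0.004,0,0,0,0,0.04],[0,0,0,0,0,0,0.04],[0,0,0,0,0,0,0.04],[0,0,0,0,0,0,0.04],[0,0,0,0,0,0,0.04],[0,0,0,0,0,0,0.04],[0,0,0,0,0,0,0.04]]]' | grep -E "eef|fin|open"
python3 to.py 0.5785 0.0789 0.056 1.543
python3 - <<'E'
from h import *
for n in('scene',):cv2.imwrite(f'pics/s8.png',eyes.get_image(n)['pixels'][60:260,240:540,::-1].repeat(2,0).repeat(2,1))
E
```

```text
eef_pos: [0.4923, -0.2555, 0.3803]
finger_force: 15.0
eef_pos: [0.5768, 0.0781, 0.3797]
finger_force: 15.0
eef_pos: [0.5787, 0.0777, 0.383]
opening: 0.0555
finger_force: 15.0
rz -0.002 then d [-0.0003 -0.0012  0.16  ] grasp z now 0.216 q6 1.65 tilt [ 0.0003 -0.    ]
```

View pics/s8.png

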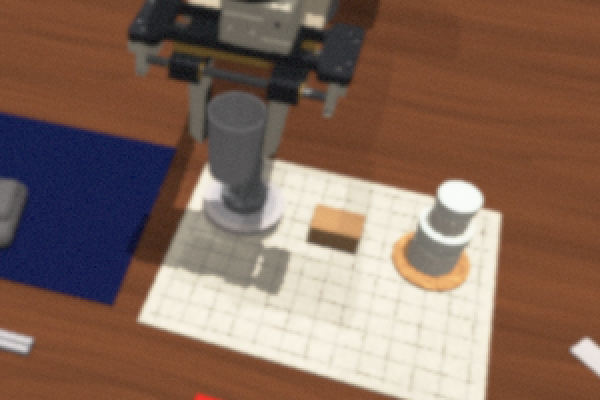

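Stack, block and held cup all look upright, and the bust is on the turntable behind the cup. Descend, aiming for grasp z 0.0563.

```bash

python3 drive.py '[[[-0.0003,-0.001,0.01,0,0,0,0.04],[0,0,0.025,0,0,0,0.04],[0,0,0.035,0,0,0,0.04],[0,0,0.035,0,0,0,0.04],[0,0,0.025,0,0,0,0.04],[0,0,0.012,0,0,0,0.04],[0,0,0.005,0,0,0,0.04],[0,0,0,0,0,0,0.04],[0,0,0,0,0,0,0.04],[0,0,0,0,0,0,0.04]]]' | grep -E "eef|fin|open"
python3 drive.py '[[[0,0,0,0,0,0,0.04],[0,0,0,0,0,0,0.04],[0,0,0,0,0,0,0.04],[0,0,0,0,0,0,0.04]]]' | grep -E "eef|fin|wri"
python3 to.py 0.5785 0.0789 0.056 1.543
```

```text
eef_pos: [0.5796, 0.0796, 0.2382]
opening: 0.0557
finger_force: 15.0
eef_pos: [0.5787, 0.0796, 0.2364]
wrist_force: [-0.3, 0.2, -1.2]
finger_force: 15.0
rz -0.0 then d [-0.0001  0.0007  0.0134] grasp z now 0.0694 q6 1.65 tilt [0.0009 0.0001]
```

```bash

python3 drive.py '[[[0,0.0005,0.006,0,0,0,0.04],[0,0,0.004,0,0,0,0.04],[0,0,0.002,0,0,0,0.04],[0,0,0,0,0,0,0.04],[0,0,0,0,0,0,0.04],[0,0,0,0,0,0,0.04],[0,0,0,0,0,0,0.04],[0,0,0,0,0,0,0.04]]]' | grep -E "eef|wri"
python3 to.py 0.5785 0.0789 0.056 1.543
```

```text
eef_pos: [0.5784, 0.0791, 0.2238]
wrist_force: [-0.6, -0.3, -0.4]
rz -0.0 then d [0.0001 0.0002 0.0008] grasp z now 0.0568 q6 1.65 tilt [-0.      0.0001]
```

```bash

python3 drive.py '[[[0,0,0.0009,0,0,0,0.04],[0,0,0,0,0,0,0.04],[0,0,0,0,0,0,0.04],[0,0,0,0,0,0,0.04]]]' | grep -E "eef|wri"
python3 drive.py '[[[0,0,0,0,0,0,0.06],[0,0,0,0,0,0,0.07],[0,0,0,0,0,0,0.085],[0,0,0,0,0,0,0.085],[0,0,0,0,0,0,0.085],[0,0,-0.01,0,0,0,0.085],[0,0,-0.025,0,0,0,0.085],[0,0,-0.04,0,0,0,0.085],[0,0,-0.04,0,0,0,0.085],[0,0,-0.03,0,0,0,0.085]]]' | grep -E "time|eef|wri|open"
python3 drive.py '[[[0,0,0,0,0,0,0.085],[0,0.025,0,0,0,0,0.085],[0,0.04,0,0,0,0,0.085],[0,0.04,0,0,0,0,0.085],[0,0.04,0,0,0,0,0.085],[0,0.04,0,0,0,0,0.085],[0,0.04,0,0,0,0,0.085],[0,0.025,0,0,0,0,0.085],[0,0,0,0,0,0,0.085],[0,0,0,0,0,0,0.085]]]' | grep -E "time|eef"
python3 drive.py '[[[0,0.025,0,0,0,0,0.085],[0,0.04,0,0,0,0,0.085],[0,0.04,0,0,0,0,0.085],[0,0.04,0,0,0,0,0.085],[0,0.025,0,0,0,0,0.085],[0,0,0,0,0,0,0.085],[0,0,0,0,0,0,0.085],[0,0,0,0,0,0,0.085],[0,0,0,0,0,0,0.085],[0,0,0,0,0,0,0.085]]]' | grep -E "time|eef"
python3 - <<'E'
from h import *
f=lambda x:cv2.resize(x,None,fx=3,fy=3,interpolation=cv2.INTER_CUBIC)
d=eyes.get_image('top');a=d['pixels'][165:320,145:345];b=eyes.get_image('scene')['pixels'][120:265,310:510]
np.savez('t9.npz',a=d['pixels'])
cv2.imwrite('pics/t9.png',np.vstack([cv2.resize(a,None,fx=3,fy=3,interpolation=cv2.INTER_CUBIC),]) [...,::-1]);cv2.imwrite('pics/s9.png',f(b)[...,::-1])
E
```

```text
eef_pos: [0.5784, 0.0791, 0.2229]
wrist_force: [-0.7, -0.5, -0.7]
time_s: 49.47
eef_pos: [0.5786, 0.0791, 0.3724]
wrist_force: [0.7, 0.1, 0.1]
opening: 0.085
time_s: 50.3
eef_pos: [0.5711, -0.1723, 0.3683]
time_s: 51.13
eef_pos: [0.5672, -0.339, 0.3682]
```

View pics/t9.png

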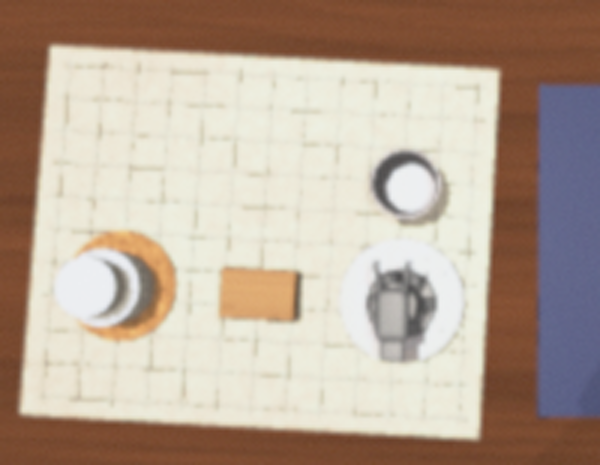

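View pics/s9.png

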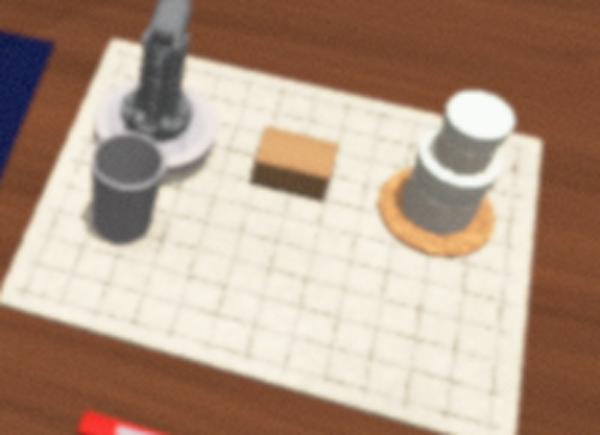

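```bash
python3 - <<'E'
from h import *
d=eyes.get_image('top');P=lambda u,v,z:plane(d,[[145+u/3,165+v/3]],z)[0].round(4)
im=d['pixels'];hsv=cv2.cvtColor(im,cv2.COLOR_RGB2HSV)
print('small top',P(85,286,.114),'large right edge',P(143,287,.070),'bottom edge',P(118,328,.070),'coaster edges R,T,B',P(176,287,.008),P(118,230,.008),P(118,341,.008))
print('block',P(259,293,.033),'tt',P(402,301,.028),'foot L,R',P(365,300,.042),P(437,300,.042),'cup rim L,R,T,B',P(370,187,.078),P(442,187,.078),P(406,149,.078),P(406,222,.078))
E
```

```text
small top [0.4926 0.3089] large right edge [0.4922 0.2762] bottom edge [0.4605 0.2939] coaster edges R,T,B [0.4919 0.2641] [0.5368 0.3132] [0.4475 0.3088]
block [0.4892 0.1928] tt [0.4855 0.0795] foot L,R [0.4859 0.1077] [0.4873 0.051 ] cup rim L,R,T,B [0.5732 0.1034] [0.5745 0.048 ] [0.6032 0.0766] [0.5469 0.0749]
```

```bash
python3 -c "
from workcell import robot, eyes, workorder
print(workorder.finish_job())"
```

```text
the job is handed in; nothing more can be done
None
```

The job is handed in at about 51 s: the dragon is on the turntable, the jars are stacked on the coaster, the block lies midway and the cup stands behind the turntable about 11–14 mm from it; nothing tipped, the mouse and knife were left alone, and the last top view put everything within about 2 mm of target.

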